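Put the coffee tamper away in the well that fits it

ROBOT

A 6-joint arm with a two-finger parallel gripper is mounted at the origin on a cart in front of the work surface, level with it; the furniture and walls round the work are solid. World frame = base frame: x ahead of the robot, y to its left, z up, the work surface at z = 0. Lengths are in m, angles in rad, forces in N, time in s.
With the tool pointing down it reaches from about 0.25 to 0.725 m from the base axis. Payload 4 kg.
Tool frame: the origin (TCP) lies on the centre line of the jaws, within the pads' length; the fingertips stand 17 mm ahead of it and the grasp point (between the pads) lies 2 mm behind it; z points along the fingers, y is the line along which they close (so a half turn about z gives the same grasp; the last joint's range is limited). The gripper opens to 85 mm and grips with 20 to 120 N. Pads are 22 mm wide; open, the fingers measure 114 mm over their backs; the gripper's body (76 mm by 85 mm) begins 54 mm behind the grasp point. The pads swing forward as they close: fully open they stand 13 mm farther back than shut.
Start: joints at [1.34, 0.241, 0.005, 1.335, 0, 1.571], TCP at [0.114, 0.487, 0.248] pointing down, gripper open.
Joint ranges: [-2.72, 2.72], [-1.05, 1.87], [-1.09, 1.28], [-1.99, 2.15], [-1.42, 1.44], [-3.14, 3.14]. Speed limits (rad/s): [2.79, 2.79, 3.14, 3.14, 3.14, 3.14].

INTERFACE

Orientations are given as a unit quaternion [x, y, z, w].
In Python, from workcell import get_obs, imaging, order gives the robot as it stands.
- The arm moves only by the tool apply_moves, never from a script. Its argument "targets" is a list that holds one entry, the list of rows, each a list of 5 numbers: the shift along the world's x, y, z in units of 40 mm (1.0 is 40 mm), then the turn about the world's z in degrees, then the gripper command: -1 is shut, 1 is fully open, values between are in proportion. In form: [[[dx, dy, dz, turn, fingers], ...]]. A call has 1 to 8 rows; each row shifts and turns the commanded pose from where the row before left it; what a row does not reach is not made up. A row lasts 1/12 s, in which the tool goes at most 41.7 mm and 7.16 degrees, less where a joint would pass 70% of its speed; a pose out of reach is approached as far as the arm can. A call is refused whole if a number of a shift passes 1 or a number of a turn 7.16, either way. A call with a gripper value outside its range is refused whole. The fingers move at their own pace and stop on an object; the grip force is fixed at half the most. Time passes only in rows, so rows that do not move let the fingers close. It gives the time, the measured TCP pose, the force, the opening and the grip force at its end, in the units of the state.
- get_obs(): the state, without advancing time (a new reading comes with each control period).
- imaging.camera(name): name is "side" or "top" or "wrist"; returns (picture, depth): 384x512x3 uint8, blue, green, red; 384x512 float32, m along the optical axis (not along the pixel's ray), 0 where there is no reading.
- imaging.get_calibration(name): a dict with "camera_matrix" (3x3 intrinsics, pixels), "eye" and "rotation" of the camera in the world; the wrist camera has in their place "hand_eye" (4x4, takes a point from camera to tool coordinates, whose origin is the TCP and whose axes are the flange's). Camera axes: x right, y down, z forward; pixel columns grow to the right and rows downward; lengths in m; the calibration is good to about 2 mm. A picture is of the moment at which its call begins: read the wrist's pose just before it. get_calibration takes no time and is no camera call.
- order.job_done(): hands the job in; it is judged then, once.
The state is a dict: "clock": time; "joint_pos": joint angles; "joint_vel": joint speeds; "tau": joint torques, N m; "eef_pos": TCP position; "tool_rot": TCP orientation; "ft_force": force on the tool from outside, world axes, zero at the start; "ft_torque": the same for the moment, N m; "grip_width": finger opening in m; "grasp_force": force on a finger pad.
Only numpy, scipy, OpenCV 4.12 (cv2) and the standard library are available. Lean on these libraries where they do the work, as an engineer would, in place of code of your own. Each camera call takes 0.05 s, during which the arm holds its last target. There are 200 camera calls.

TASK

Pick up the coffee tamper and put it away, foot down and upright, in the wooden tamper stand: in the one of its three round wells that matches the tamper's foot, the narrowest the foot goes into, with the foot fully down on the floor of the well. Then let go of it.

Things in the scene. Friction and masses are not known exactly. Their poses are not given: they have to be found in the camera images.
- tamper: loose coffee tamper, 82 mm tall, 0.38 kg, upright on a 28 mm thick board: round steel foot 58 mm in diameter (up to 24 mm high), above it a round black grip of at most 40 mm; take the grip from above by its sides, 50 to 65 mm above the underside. Origin: centre of the underside; z up. Four loose bystanders under 95 mm tall stand about 0.1 m from it towards +x and -x; free towards +y and -y.
- stand: fixed dark wooden block, 112 mm (its x) by 252 mm (its y), 40 mm tall, on a 28 mm thick board, with three round wells in a row along y. Origin: on the board's top under the middle well's centre, z up. Well centres at x = 0: 48 mm well at y = -70 mm, 68 mm well at y = 0, 88 mm well at y = +90 mm. Mouths chamfered 4 mm; flat floors 13 mm above the origin (wells 27 mm deep).

How it is judged:
At the end, for the whole second after the job is handed in: The tamper stands at rest in the 68 mm middle well of the stand: its axis within 12 mm of the well's centre, the underside of its foot 8 to 18 mm above the stand's origin (the well floor is at 13 mm), upright within 10 degrees, foot down, and released (horizontal distance between tamper and stand below 0.012 m and z of tamper in the frame of stand between 0.008 and 0.018 m and angle between tamper's own z axis and vertical below 0.175 rad and linear speed of tamper below 0.02 m/s); the robot touches nothing.
It also fails if it takes over 40 s, if anything falls off the work surface, if the arm or the gripper's body presses on something with over 40 N, if the wrist force passes 120 N, or if a joint passes its speed limit or range.

## Working session

There is one attempt and no reset: what is moved stays moved. The work goes in short steps, Python scripts to look and compute and a tool call to move; the robot and the scene stay as the last step left them, time stands still between calls to the robot, and variables do not carry over. Pictures are saved under pics/ and viewed, at most 10 in all, crops included, and the job is handed in when it is done.

Besides the shell and the picture viewer there is one more tool, called after ">>>" as name(argument=value, ...), one argument or row to a line, values as JSON. apply_moves: Moves the arm, as the interface text tells. Its arguments: {"type":"object","properties":{"targets":{"type":"array","items":{"type":"array","items":{"type":"array","items":{"type":"number"}}}}},"required":["targets"]}

```bash
mkdir -p pics; cat > h.py <<'E'
import numpy as np, cv2
from workcell import get_obs, imaging, order
from scipy.spatial.transform import Rotation as R
def shot(name):
    o=get_obs(); im,d=imaging.camera(name); c=imaging.get_calibration(name); K=np.array(c["camera_matrix"])
    if "hand_eye" in c:
        T=np.eye(4);T[:3,:3]=R.from_quat(o["tool_rot"]).as_matrix();T[:3,3]=o["eef_pos"]
        T=T@np.array(c["hand_eye"]); return im,d,K,T[:3,3],T[:3,:3]
    return im,d,K,np.array(c["eye"]),np.array(c["rotation"])
def cloud(d,K,e,Rm):
    v,u=np.mgrid[:d.shape[0],:d.shape[1]]
    p=np.stack([(u-K[0,2])/K[0,0]*d,(v-K[1,2])/K[1,1]*d,d],-1)
    return p@Rm.T+e
def ray(u,v,z,K,e,Rm):
    r=Rm@np.array([(u-K[0,2])/K[0,0],(v-K[1,2])/K[1,1],1]); return e+r*(z-e[2])/r[2]
E
python3 - <<'E'
from h import *
ims=[]
for n in("top","side"):
    s=shot(n); np.savez(n,im=s[0],d=s[1],K=s[2],e=s[3],R=s[4]); cv2.imwrite(f"pics/{n}.png",s[0]); print(n,s[3],s[4].round(2).tolist(),s[2][0,0])
    P=cloud(*s[1:]); print(P[192,256])
E
```

```text
top [0.41525844 0.00808635 0.91860624] [-0.7, 0.71, -0.06, 0.05] 420.8013597760135Traceback (most recent call last):
  File "<stdin>", line 5, in <module>
  File "h.py", line 13, in cloud
    return p@Rm.T+e
           ~^~~~~
ValueError: matmul: Input operand 1 has a mismatch in its core dimension 0, with gufunc signature (n?,k),(k,m?)->(n?,m?) (size 4 is different from 3)
```

View pics/top.png

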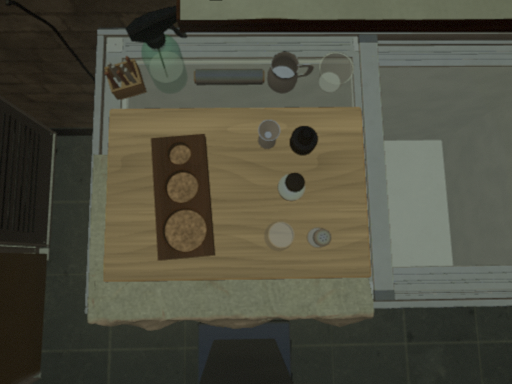

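The top view shows the stand at the left, with its middle well near (183,187). The tamper (light foot, black grip) is near (293,186), and the bystanders are at (269,131), (304,140), (281,235) and (320,237). The rotation comes as a quaternion, so I'll fix the helper.

```bash
sed -i 's/np.array(c\["rotation"\])$/R.from_quat(c["rotation"]).as_matrix()/' h.py
python3 - <<'E'
from h import *
im,d,K,e,Rm=shot("top"); P=cloud(d,K,e,Rm)
print("axes",Rm.round(2).tolist())
g=im.astype(int).max(2)
# cork floors: ellipse fit on brighter blob within the dark stand
Z=P[...,2]
roi=np.zeros(g.shape,np.uint8); roi[130:262,148:216]=1
_,m=cv2.threshold(im[...,2]*roi,0,255,cv2.THRESH_BINARY)
sub=im[138:256,158:208,2]; t,_=cv2.threshold(sub,0,255,cv2.THRESH_OTSU|cv2.THRESH_BINARY)
mm=np.zeros_like(roi); mm[138:256,158:208]=(sub>t)
for c in cv2.findContours(mm,cv2.RETR_EXTERNAL,cv2.CHAIN_APPROX_NONE)[0]:
    if cv2.contourArea(c)>150:
        (u,v),r=cv2.minEnclosingCircle(c); print("well px",u,v,r,"at floor z.041",ray(u,v,.041,K,e,Rm).round(4),"depth z",Z[int(v),int(u)].round(4), "diam",2*r*(e[2]-.041)/K[0,0])
# tamper grip top
for (u,v) in((292,187),):
    box=Z[165:210,270:315]; print("max z",np.percentile(box,99.5),"board",np.median(box))
    mk=np.zeros_like(roi); mk[165:210,270:315]=(box>.098)
    q=P[mk>0]; print("grip top",len(q),q.mean(0).round(4),np.ptp(q,0).round(3))
    q=P[165:210,270:315][(box>.040)&(box<.06)]; print("foot",len(q),q.min(0),q.max(0))
cv2.imwrite("pics/topcrop.png",cv2.resize(im[120:270,140:340],None,fx=4,fy=4,interpolation=cv2.INTER_CUBIC))
E
```

```text
axes [[-0.02, -0.99, 0.16], [-1.0, 0.01, -0.02], [0.02, -0.16, -0.99]]
well px 185.5 230.25 21.043209075927734 at floor z.041 [0.4721 0.1221 0.041 ] depth z 0.0412 diam 0.0877737262002853
well px 182.0 187.0 15.811488151550293 at floor z.041 [0.5631 0.1302 0.041 ] depth z 0.0403 diam 0.06595159639509712
well px 180.0 155.0 10.816754341125488 at floor z.041 [0.6324 0.1351 0.041 ] depth z 0.0408 diam 0.04511796800991669
max z 0.11306209582144473 board 0.02916577346987137
grip top 287 [ 0.555  -0.0953  0.1324] [0.163 0.125 0.821]
foot 210 [ 0.53482257 -0.12535172  0.04000903] [ 0.58616331 -0.07226641  0.04969556]
```

View pics/topcrop.png

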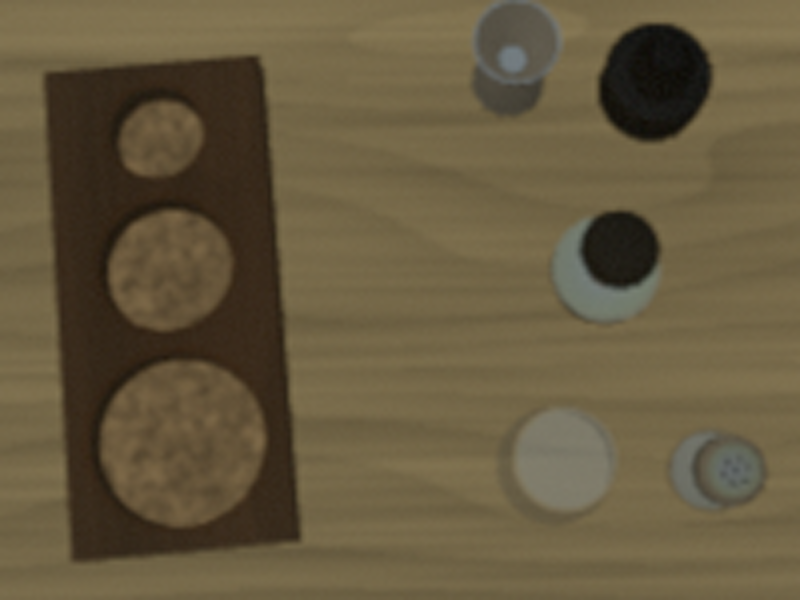

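The crop shows wells with radii matching 88, 68 and 48 mm at spacings of 91 and 69.5 mm, which fits the given stand. The tamper's grip top is near (295,182) and its foot centre near (291.5,187).

```bash
python3 - <<'E'
from h import *
im,d,K,e,Rm=shot("top")
print("grip top",ray(295,182.2,.110,K,e,Rm),"foot",ray(291.5,187,.048,K,e,Rm))
# stand top face centre as cross-check of the row direction
hsv=cv2.cvtColor(im,cv2.COLOR_BGR2HSV); 
m=(im.max(2)<75).astype(np.uint8); m[:,:145]=0;m[:,220:]=0;m[:130]=0;m[265:]=0
c=max(cv2.findContours(m,cv2.RETR_EXTERNAL,cv2.CHAIN_APPROX_NONE)[0],key=cv2.contourArea)
b=cv2.boxPoints(cv2.minAreaRect(c)); Q=np.array([ray(*p,.068,K,e,Rm) for p in b]); print(Q.round(4),Q.mean(0),np.linalg.norm(np.diff(Q,axis=0),axis=1))
o=get_obs(); print(o["eef_pos"],R.from_quat(o["tool_rot"]).as_matrix().round(2).tolist(),o["grip_width"],o["clock"],o["ft_force"])
E
```

```text
grip top [ 0.55830342 -0.09970436  0.11      ] foot [ 0.55911427 -0.10025338  0.048     ]
[[0.6627 0.1968 0.068 ]
 [0.6711 0.0795 0.068 ]
 [0.4199 0.0603 0.068 ]
 [0.413  0.1725 0.068 ]] [0.54165304 0.12729226 0.068     ] [0.11763414 0.25190623 0.11238096]
[0.11426411 0.48629743 0.24761018] [[-0.97, 0.23, -0.0], [0.23, 0.97, -0.0], [0.0, -0.0, -1.0]] 0.08534556527228489 0.15 [-0.18358272 -0.50989681 -0.00903687]
```

>>> apply_moves(
  targets=[
    [[0.55,-0.73,0,1.66,1],[0.55,-0.73,0,1.66,1],[0.55,-0.73,0,1.66,1],[0.55,-0.73,0,1.66,1],[0.55,-0.73,0,1.66,1],[0.55,-0.73,0,1.66,1],[0.55,-0.73,0,1.66,1],[0.55,-0.73,0,1.66,1]],
  ],
)

```text
clock: 0.82
eef_pos: [0.2909, 0.2515, 0.2482]
tool_rot: [-0.001, 1.0, -0.0, 0.0]
ft_force: [0.7, 1.1, -0.3]
grip_width: 0.0854
grasp_force: 0.0
```

>>> apply_moves(
  targets=[
    [[0.55,-0.73,0,0,1],[0.55,-0.73,0,0,1],[0.55,-0.73,0,0,1],[0.55,-0.73,0,0,1],[0.55,-0.73,0,0,1],[0.55,-0.73,0,0,1],[0.55,-0.73,0,0,1],[0.55,-0.73,0,0,1]],
  ],
)

```text
clock: 1.48
eef_pos: [0.4669, 0.0177, 0.2481]
tool_rot: [-0.0, 1.0, 0.0, -0.0]
ft_force: [0.7, 0.9, 0.0]
grip_width: 0.0855
grasp_force: 0.0
```

>>> apply_moves(
  targets=[
    [[0.5,-0.6,0,0,1],[0.5,-0.6,0,0,1],[0.4,-0.5,0,0,1],[0.2,-0.2,0,0,1],[0,0,0,0,1],[0,0,0,0,1]],
  ],
)

```text
clock: 1.98
eef_pos: [0.5299, -0.0563, 0.2477]
tool_rot: [-0.0, 1.0, 0.0, -0.001]
ft_force: [-0.8, 0.3, -0.2]
grip_width: 0.0857
grasp_force: 0.0
```

>>> apply_moves(
  targets=[
    [[0.35,-0.5,0,0,1],[0.35,-0.5,0,0,1],[0,-0.1,0,0,1],[0,0,0,0,1]],
  ],
)

```text
clock: 2.32
eef_pos: [0.5578, -0.1001, 0.2481]
tool_rot: [-0.0, 1.0, 0.0, -0.0]
ft_force: [0.2, 0.2, -0.6]
grip_width: 0.0853
grasp_force: 0.0
```

```bash
python3 - <<'E'
from h import *
im,d,K,e,Rm=shot("wrist"); P=cloud(d,K,e,Rm); Z=P[...,2]
print(get_obs()["eef_pos"],e,Rm.round(2).tolist())
near=(np.hypot(P[...,0]-.559,P[...,1]+.1)<.045)&(d>0)
for lo,hi in((.1,.118),(.04,.06)):
    m=(near&(Z>lo)&(Z<hi)).astype(np.uint8); q=P[m>0]
    if len(q): print(lo,len(q),q.min(0).round(4),q.max(0).round(4),np.median(q[:,2]), ((q.min(0)+q.max(0))/2).round(4))
cv2.imwrite("pics/w1.png",im)
E
```

```text
[ 0.55750866 -0.0994073   0.24822835] [ 0.47688416 -0.09989515  0.37384835] [[-0.0, 0.95, 0.32], [1.0, 0.0, 0.0], [0.0, 0.32, -0.95]]
0.1 1440 [ 0.5443 -0.1186  0.1   ] [ 0.5798 -0.0826  0.1121] 0.10743468822598312 [ 0.5621 -0.1006  0.1061]
0.04 983 [ 0.5359 -0.1263  0.04  ] [ 0.5737 -0.074   0.051 ] 0.0431818886168292 [ 0.5548 -0.1002  0.0455]
```

View pics/w1.png

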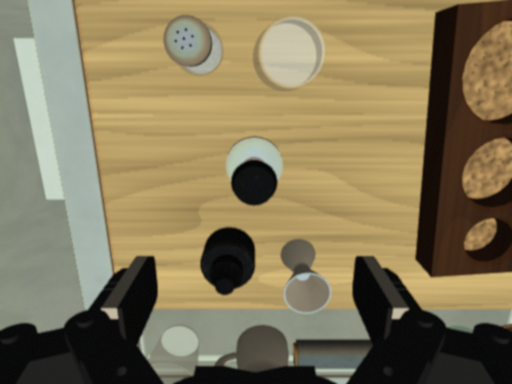

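The wrist view shows the tamper at (254,180), with its grip axis at about (0.561, -0.1005) and its top at 0.110 m as expected. The ±y sides are clear, so I'll descend.

>>> apply_moves(
  targets=[
    [[0.08,0,-0.7,0,1],[0,0,-0.8,0,1],[0,0,-0.8,0,1],[0,0,-0.7,0,1],[0,0,-0.6,0,1],[0,0,-0.35,0,1],[0,0,-0.1,0,1],[0,0,0,0,1]],
  ],
)

```text
clock: 3.03
eef_pos: [0.5599, -0.0989, 0.0854]
tool_rot: [-0.001, 1.0, 0.0, -0.002]
ft_force: [0.3, -0.3, 1.1]
grip_width: 0.0855
grasp_force: 0.0
```

>>> apply_moves(
  targets=[
    [[0,0,0,0,-1],[0,0,0,0,-1],[0,0,0,0,-1],[0,0,0,0,-1],[0,0,0,0,-1],[0,0,0,0,-1],[0,0,0,0,-1],[0,0,0,0,-1]],
  ],
)

```text
clock: 3.7
eef_pos: [0.5625, -0.1007, 0.0881]
tool_rot: [-0.0, 1.0, -0.0, 0.001]
ft_force: [-0.9, 0.4, 5.6]
grip_width: 0.0365
grasp_force: 59.2
```

>>> apply_moves(
  targets=[
    [[0,0,0.2,0,-1],[0,0,0.4,0,-1],[0,0,0.6,0,-1],[0,0,0.6,0,-1],[0,0,0.4,0,-1],[0,0,0.2,0,-1],[0,0,0,0,-1],[0,0,0,0,-1]],
  ],
)

```text
clock: 4.37
eef_pos: [0.5613, -0.1005, 0.1819]
tool_rot: [-0.0, 1.0, 0.0, -0.0]
ft_force: [-0.6, 0.4, -3.9]
grip_width: 0.0364
grasp_force: 60.4
```

```bash
python3 - <<'E'
from h import *
print(get_obs())
s=shot("wrist"); cv2.imwrite("pics/w2.png",s[0])
s=shot("side"); np.savez("side",d=s[1],K=s[2],e=s[3],R=s[4]); cv2.imwrite("pics/s2.png",s[0])
E
```

```text
{'clock': 4.3667, 'joint_pos': array([-1.77135860e-01,  4.14236884e-01,  7.56762294e-02,  1.23276663e+00,
        3.42904911e-05, -1.77962033e-01]), 'joint_vel': array([ 1.46734391e-03,  2.21003265e-02, -2.82956580e-02, -3.07282548e-03,
        2.59890418e-05,  1.66945674e-03]), 'tau': array([-2.13191197e-03, -4.77816331e+01,  2.66402149e+01,  1.02263296e-02,
        3.95676170e-04,  1.45496538e-04]), 'eef_pos': array([ 0.56126151, -0.10046261,  0.18192885]), 'tool_rot': array([-4.13081985e-04,  9.99999879e-01,  6.37638090e-05, -2.58276481e-04]), 'ft_force': array([-0.57790092,  0.36246338, -3.90077842]), 'ft_torque': array([ 0.01614257,  0.0560144 , -0.01466653]), 'grasp_force': 60.37249042547046, 'grip_width': 0.03643417843511509}
```

View pics/s2.png

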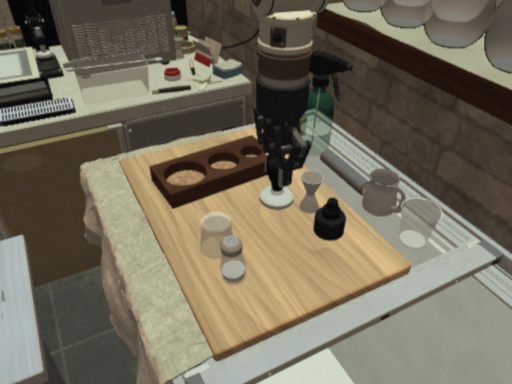

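View pics/w2.png

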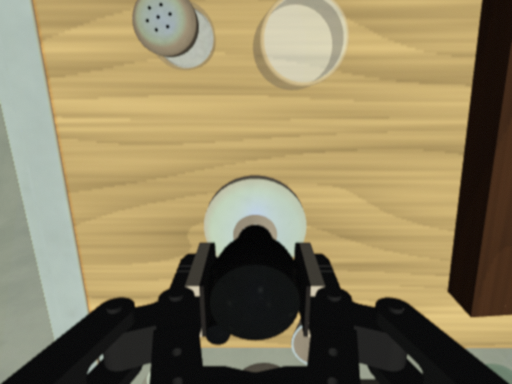

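The tamper is held: the wrist force reads -3.9 N, about its weight, and it hangs upright in both views (side view foot at (277,197), wrist view foot at (255,215)). I'll move part way and take a second measurement of the well.

>>> apply_moves(
  targets=[
    [[-0.1,0.3,0.3,0,-1],[-0.3,0.6,0.4,0,-1],[-0.3,0.8,0.4,0,-1],[-0.3,0.7,0.4,0,-1],[-0.2,0.4,0.2,0,-1],[0,0.2,0,0,-1],[0,0,0,0,-1],[0,0,0,0,-1]],
  ],
)

```text
clock: 5.13
eef_pos: [0.5133, 0.0198, 0.2496]
tool_rot: [-0.001, 1.0, -0.0, -0.001]
ft_force: [-0.7, -0.2, -2.3]
grip_width: 0.0367
grasp_force: 60.7
```

```bash
python3 - <<'E'
from h import *
im,d,K,e,Rm=shot("wrist"); P=cloud(d,K,e,Rm); Z=P[...,2]
cv2.imwrite("pics/w3.png",im)
# mouth rim: pixels of the stand's top plane around the expected well; hole = points not on plane
m=(((abs(Z-.068)>.003))&(np.hypot(P[...,0]-.563,P[...,1]-.130)<.055)).astype(np.uint8)
for mm,n in((m,"hole"),((abs(Z-.041)<.003).astype(np.uint8),"floor")):
  for c in cv2.findContours(mm,cv2.RETR_EXTERNAL,cv2.CHAIN_APPROX_NONE)[0]:
    if cv2.contourArea(c)>400 and len(c)<1000:
        z=.068 if n=="hole" else .041
        q=np.array([ray(*p[0],z,K,e,Rm)[:2] for p in c],np.float32)
        (x,y),s,a=cv2.fitEllipse(q); print(n,round(x,4),round(y,4),np.round(s,4))
E
```

```text
hole 0.5621 0.1284 [0.0678 0.068 ]
hole 0.5097 0.1213 [0.0148 0.042 ]
floor 0.6407 0.1391 [0.0331 0.0439]
floor 0.5677 0.1331 [0.0577 0.066 ]
floor 0.4745 0.1252 [0.0829 0.0877]
```

View pics/w3.png

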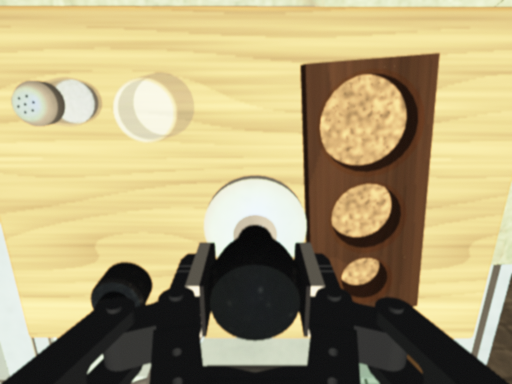

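The wrist view shows the middle well at (362,210). Its mouth fits a 68.0 mm circle centred at (0.562, 0.1285), agreeing with the top view to 2 mm. I'll move above it and check where the foot sits relative to the TCP.

>>> apply_moves(
  targets=[
    [[0.13,0.33,0,0,-1],[0.3,0.6,0,0,-1],[0.3,0.7,0,0,-1],[0.3,0.6,-0.4,0,-1],[0.15,0.4,-0.6,0,-1],[0.05,0.1,-0.6,0,-1],[0,0,-0.3,0,-1],[0,0,0,0,-1]],
  ],
)

```text
clock: 5.85
eef_pos: [0.5606, 0.1283, 0.169]
tool_rot: [-0.0, 1.0, -0.001, -0.005]
ft_force: [-1.5, -0.2, -3.0]
grip_width: 0.0361
grasp_force: 60.8
```

```bash
python3 - <<'E'
from h import *
o=get_obs(); t=o["eef_pos"]; print(t,o["ft_force"])
im,d,K,e,Rm=shot("wrist"); P=cloud(d,K,e,Rm)-t
m=(P[...,2]<-.03)&(P[...,2]>-.075)&(np.hypot(P[...,0],P[...,1])<.04)&(d>0)
q=P[m]; print(len(q),q.min(0).round(4),q.max(0).round(4),np.percentile(q[:,2],[1,50,99]).round(4))
k=q[(q[:,2]<-.045)]; A=np.c_[2*k[:,:2],np.ones(len(k))]
edge=q[np.hypot(q[:,0],q[:,1])>.024]
c=np.linalg.lstsq(np.c_[2*edge[:,:2],np.ones(len(edge))],(edge[:,:2]**2).sum(1),rcond=None)[0]
print("fit",c[:2],np.sqrt(c[2]+c[:2]@c[:2]))
cv2.imwrite("pics/w4.png",im)
E
```

```text
[0.56058723 0.12831708 0.16897133] [-1.46385123 -0.20511182 -2.9767528 ]
5544 [-0.0296 -0.0286 -0.0589] [ 0.0184  0.0289 -0.03  ] [-0.0567 -0.0452 -0.0334]
fit [-0.00130725  0.00012069] 0.026274598122444738
```

View pics/w4.png

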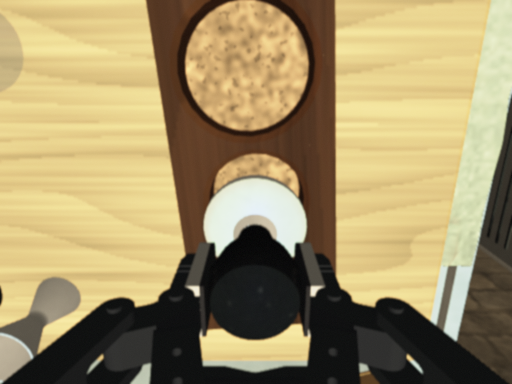

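The foot is centred on the TCP to within 1 mm at (255,220) in the view, and the well lies behind it. I'll descend with a 2 mm x correction.

>>> apply_moves(
  targets=[
    [[0.05,0,-0.2,0,-1],[0,0,-0.3,0,-1],[0,0,-0.3,0,-1],[0,0,-0.2,0,-1],[0,0,-0.15,0,-1],[0,0,-0.15,0,-1],[0,0,-0.1,0,-1],[0,0,0,0,-1]],
  ],
)

```text
clock: 6.57
eef_pos: [0.5645, 0.1286, 0.1177]
tool_rot: [-0.0, 1.0, -0.0, -0.0]
ft_force: [-0.4, -0.1, -3.8]
grip_width: 0.0363
grasp_force: 60.8
```

>>> apply_moves(
  targets=[
    [[-0.03,0,-0.1,0,-1],[0,0,-0.1,0,-1],[0,0,-0.08,0,-1],[0,0,-0.06,0,-1],[0,0,-0.04,0,-1],[0,0,0,0,-1],[0,0,0,0,-1]],
  ],
)

```text
clock: 7.15
eef_pos: [0.5636, 0.1288, 0.103]
tool_rot: [-0.001, 1.0, -0.0, -0.0]
ft_force: [0.3, -0.8, -3.7]
grip_width: 0.0366
grasp_force: 60.8
```

>>> apply_moves(
  targets=[
    [[0,0,-0.03,0,-1],[0,0,-0.03,0,-1],[0,0,0,0,-1],[0,0,0,0,-1]],
  ],
)

```text
clock: 7.48
eef_pos: [0.5638, 0.1288, 0.1012]
tool_rot: [-0.0, 1.0, 0.0, 0.0]
ft_force: [-0.7, -0.4, -0.4]
grip_width: 0.0363
grasp_force: 61.0
```

The floor is carrying the tamper's weight at the predicted height, so I'll release and withdraw upwards.

>>> apply_moves(
  targets=[
    [[0,0,0,0,0.2],[0,0,0,0,0.6],[0,0,0,0,1],[0,0,0,0,1],[0,0,0,0,1],[0,0,0,0,1],[0,0,0,0,1],[0,0,0,0,1]],
  ],
)

```text
clock: 8.15
eef_pos: [0.5636, 0.1287, 0.1007]
tool_rot: [-0.0, 1.0, 0.0, 0.0]
ft_force: [0.1, -0.6, -1.0]
grip_width: 0.0855
grasp_force: 0.0
```

>>> apply_moves(
  targets=[
    [[0,0,0.2,0,1],[0,0,0.5,0,1],[0,0,0.8,0,1],[0,0,0.8,0,1],[0,0,0.6,0,1],[0,0,0.4,0,1],[0,0,0.2,0,1],[0,0,0,0,1]],
  ],
)

```text
clock: 8.82
eef_pos: [0.5647, 0.129, 0.2435]
tool_rot: [-0.0, 1.0, 0.001, 0.002]
ft_force: [0.3, -1.1, 0.5]
grip_width: 0.0851
grasp_force: 0.0
```

```bash
python3 - <<'E'
from h import *
o=get_obs(); print(o["eef_pos"],o["grip_width"])
im,d,K,e,Rm=shot("wrist"); P=cloud(d,K,e,Rm)
n=np.hypot(P[...,0]-.562,P[...,1]-.1285)<.04
for lo,hi in((.114,.13),(.055,.066)):
    q=P[n&(P[...,2]>lo)&(P[...,2]<hi)]; print(len(q),q.min(0).round(4),q.max(0).round(4))
cv2.imwrite("pics/w5.png",im)
E
```

```text
[0.56470913 0.12899999 0.2434809 ] 0.0851225715734261
1611 [0.5458 0.111  0.114 ] [0.5815 0.1469 0.1248]
1407 [0.5261 0.0926 0.055 ] [0.5956 0.1663 0.066 ]
```

View pics/w5.png

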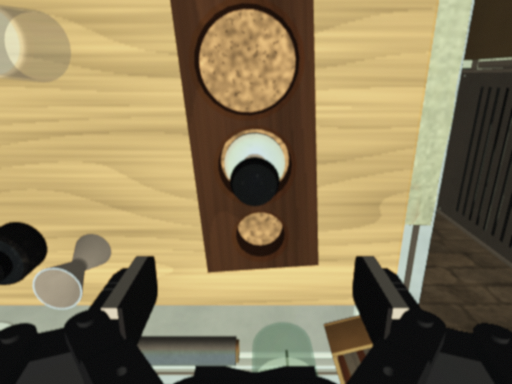

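The tamper stands upright in the middle well at (255,165). Its grip axis is at (0.5637, 0.129) and its top at about 0.123 m (0.041 + 0.082), so the foot is on the well floor. The gripper is clear.

```bash
python3 -c "
from workcell import order; print(order.job_done())"
```

```text
the job is handed in; nothing more can be done
None
```

The tamper is upright in the 68 mm middle well, foot on the floor and about 2 mm off centre by my last measurement; I released it, backed the arm clear and handed the job in at about 9 s (no verdict was returned).

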